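# Fetch the short core sample from the revolving rack to the balance

## Robot

A 6-joint arm with a two-finger parallel gripper is mounted at the origin on a cart in front of the work surface, level with it; the furniture and walls round the work are solid. World frame = base frame: x ahead of the robot, y to its left, z up, the work surface at z = 0. Lengths are in mm, angles in rad, forces in N, time in s.
With the tool pointing down it reaches from about 275 to 825 mm from the base axis. Payload 5.2 kg.
Tool frame: the origin (TCP) lies at the very end of the fingers, on their centre line; the grasp point (between the pads) lies 19 mm behind it; z points along the fingers, y is the line along which they close (so a half turn about z gives the same grasp; the last joint's range is limited). The gripper opens to 93 mm and grips with 3 to 60 N. Pads are 15 mm wide; open, the fingers measure 128 mm over their backs; the gripper's body (75 mm by 188 mm) begins 65 mm behind the grasp point.
Start: joints at [1.009, 0.259, 1.535, -0, 1.348, -0.203], TCP at [193.111, 514.988, 191.753] pointing down, gripper open.
Joint ranges: [-3.14, 3.14], [-0.91, 2.08], [0.19, 2.58], [-1.22, 4.36], [0.22, 2.71], [-3.12, 3.12]. Speed limits (rad/s): [2.57, 2.57, 3.14, 3.14, 3.14, 3.14].

## Interface

Orientations are given as [roll, pitch, yaw] about the fixed x, y, z axes, in that order (R = Rz(yaw) Ry(pitch) Rx(roll)).
In Python, from bench import robot gives the robot as it stands. The module is installed in compiled form; this text tells all that it offers. Calls block until the motion is done:
- robot.move_ptp(position, orientation): joint-space move of the TCP to a pose.
- robot.move_linear(position, ori=None, speed=150, f_stop=None): straight line of the TCP; ori=None keeps the orientation; speed is the mean speed in mm/s. With f_stop (N) it stops when the force on the tool has changed by that much, and returns True; else False.
- robot.move_j(angles): joint-space move.
- robot.move_gripper(opening): opening from 0.0 (shut) to 1.0 (fully open); the grip force is fixed at half the most; returns when the fingers have stopped.
- robot.sleep(seconds).
- robot.inverse_kinematics(position, orientation): joint angles nearest the present ones, or None.
- robot.get_image(name): name is "scene" or "top" or "wrist"; returns a dict with "img" (400x640x3 uint8, blue, green, red), "fovy" (degrees; the focal length in pixels is half the picture's height over the tangent of half this angle, whatever the lens; pixels are square), "cx", "cy" (the principal point, pixels), "eye" and "orientation" of the camera in the world. Camera axes: x right, y down, z forward; pixel columns grow to the right and rows downward; lengths in mm; the calibration is good to about 2 mm. The wrist camera is an equidistant fisheye: a pixel r from the principal point sees the ray r / f radians off the axis. A picture is of the moment at which its call begins. There is no depth.
A pose or a line that the arm cannot do raises robot.MotionError and nothing moves.
- robot.hand_in(): hands the job in; it is judged then, once.
Readings, each from a call of its own:
- robot.current_t(): time.
- robot.current_qpos(): joint angles.
- robot.current_joint_vel(): joint speeds.
- robot.current_joint_efforts(): joint torques, N m.
- robot.current_tcp_pos(): TCP position.
- robot.current_eef_rot(): TCP orientation.
- robot.current_contact_force(): force on the tool from outside, world axes, zero at the start.
- robot.current_ft_torque(): the same for the moment, N m.
- robot.current_gripper_width(): opening from 0.0 (shut) to 1.0 (fully open).
- robot.current_finger_force(): force on a finger pad.
Only numpy, scipy, OpenCV 4.12 (cv2) and the standard library are available. Lean on these libraries where they do the work, as an engineer would, in place of code of your own. Each camera call takes 0.05 s, during which the arm holds its last target. There are 200 camera calls.

## Task

The short core sample is to be weighed: squeeze the two spring buttons on the hub of the revolving rack to free it, turn the rack until the short tube stands in the loading gap of the guard hoop, and let go so that the rack locks there. Then draw the short tube out of its leaning pocket and set it down gently, upright, in the middle of the round pan of the near balance, the low white one to the right of the rack. Leave the long tubes in their pockets and do not disturb the other things on the bench.

Things in the scene. Friction and masses are not known exactly. Their poses are not given: they have to be found in the camera images.
- rack_guard: Stand of the revolving rack, fixed; origin at bench height on the rack's vertical axis, -x to the loading gap. The rack has six sleeves in a circle, 60 degrees apart, leaning outward 30 degrees from vertical; one is empty, opposite the short tube. The stand's guard hoop: 8 mm steel bar, circle of 176 mm radius, 200 mm above the bench, above and outside the tube tops, on four posts.
- loading_gap (a point): Middle of the gap in the guard hoop, on the hoop's circle, 200 mm above the bench. The hoop is open for 50 degrees either side of it, roughly towards the robot, with a post down to the bench at each end of the gap. x points level from here to the rack's axis, z up.
- hub_grip (a point): Middle of the squeeze grip on the hub, on the rack's axis, 112 mm above the bench: casing 34 x 34 mm, top at 140 mm, a spring button on two sides (faces 28 wide, 36 high, z 93 to 129 mm, 62 mm apart when out, 48 fully in). Axes turn with the rack: squeeze along y, z up, -x points to the short tube's sleeve. Nothing else within 57 mm of the axis at that height or above.
- carousel (a joint): Angle of the rack, rad, 0 at the start, growing counter-clockwise seen from above. With both buttons held in it turns freely either way without end, light drag (0.05 N m). With the buttons let go it locks at the nearest of 18 places 20 degrees apart, turning up to 10 degrees by itself to drop in.
- release_a (a joint): Travel of the button on the +y side of hub_grip: 0 = out (locked), 0.007 m = fully in; clear of the index pins above 0.0045 m. Spring 4 N at rest, 7.5 N fully in.
- release_b (a joint): The same for the button on the -y side. Both must be in together for the rack to turn.
- short_pocket (a point): Centre of the mouth of the short tube's sleeve, about 91 mm above the bench and 94.5 mm from the rack's axis. The sleeve is 45 mm deep, 56 mm across its rim, 47 mm inside, and leans outward 30 degrees from vertical. Axes as hub_grip.
- short_tube_mid (a point): Centre (half-way up) of the short core sample tube: steel with black end caps, 43 mm in diameter, 105 mm long (the others 150 mm), 0.2 to 0.4 kg. z runs along the tube to its upper end. It stands in its sleeve with 2 mm play each side; its upper 60 mm stands out and can be gripped from its end, fingers along the tube.
- short_tube_foot (a point): Centre of the lower end face of the short tube, 52.5 mm below short_tube_mid along the tube.
- long_tube_1_mid (a point): Centre of a long core sample tube, 43 mm in diameter, 150 mm long, of the same make; it stands in the sleeve next to the short tube, counter-clockwise from it seen from above. z along the tube to its upper end; 0.114 to 0.116 m from hub_grip while home.
- long_tube_2_mid (a point): Centre of a long core sample tube, 43 mm in diameter, 150 mm long, of the same make; it stands in the sleeve second from the short tube, counter-clockwise. z along the tube to its upper end; 0.114 to 0.116 m from hub_grip while home.
- long_tube_3_mid (a point): Centre of a long core sample tube, 43 mm in diameter, 150 mm long, of the same make; it stands in the sleeve second from the short tube, clockwise. z along the tube to its upper end; 0.114 to 0.116 m from hub_grip while home.
- long_tube_4_mid (a point): Centre of a long core sample tube, 43 mm in diameter, 150 mm long, of the same make; it stands in the sleeve next to the short tube, clockwise. z along the tube to its upper end; 0.114 to 0.116 m from hub_grip while home.
- pan_centre (a point): Centre of the upper face of the balance's round steel pan, 120 mm across, 56 mm above the bench. The balance is a low white box, 200 mm (x) by 170 mm (y), its keys and display at its -x end, nearest the robot; the pan's centre lies 28 mm towards +x from the box's centre. Fixed, delicate.
- scale: The balance itself; origin under the centre of its box, at bench height; axes as pan_centre.
- short_tube: The short tube again; origin as short_tube_foot.
- water_bottle_a: Bystander: clear bottle, 65 mm across, 230 mm tall, standing between the rack and the balance near the front edge of the bench. Origin at its foot.
- tin_a: Bystander: low round tin, 60 mm across, 34 mm high, in front of the rack on its left. Origin at its foot.
- cup_a: Bystander: steel cup, 43 mm across, 50 mm high, left of that tin. Origin at its foot.
- tin_b: Bystander: low round tin, 59 mm across, 36 mm high, right of the balance. Origin at its foot.
- timer: Bystander: flat grey timer, 70 x 62 x 18 mm, right of the balance near the front edge. Origin at its foot.

How it is judged:
By the outcome, as a careful person would: the job done as asked, in the order asked, and still so for the second after the job is handed in, with the robot touching nothing.
It also fails if it takes over 72 s, if anything falls off the work surface, if the arm or the gripper's body presses on something with over 40 N, if the wrist force passes 120 N, or if a joint passes its speed limit or range.

## Working session

There is one attempt and no reset: what is moved stays moved. The work goes in short steps, each a Python script; the robot and the scene stay as the last script left them, time stands still between calls to the robot, and variables do not carry over. Pictures are saved under pics/ and viewed, at most 10 in all, crops included, and the job is handed in when it is done.

```bash
mkdir -p pics
cat > h.py <<'E'
import numpy as np, cv2
from scipy.spatial.transform import Rotation as R
from bench import robot
def cam(n):
    d=robot.get_image(n); return d
def rot(o):
    o=np.array(o,float)
    return o if o.shape==(3,3) else R.from_euler('xyz',o).as_matrix()
def ray(d,u,v,fish=False):
    f=200/np.tan(np.radians(d['fovy'])/2)
    x,y=u-d['cx'],v-d['cy']
    if fish:
        r=np.hypot(x,y)+1e-9; a=r/f; q=np.array([x/r*np.sin(a),y/r*np.sin(a),np.cos(a)])
    else: q=np.array([x/f,y/f,1])
    return np.array(d['eye']),rot(d['orientation'])@q
def onz(d,u,v,z,fish=False):
    e,q=ray(d,u,v,fish); return e+q*(z-e[2])/q[2]
def proj(d,p,fish=False):
    f=200/np.tan(np.radians(d['fovy'])/2)
    c=rot(d['orientation']).T@(np.array(p)-d['eye'])
    if fish:
        r=np.hypot(c[0],c[1])+1e-9; a=np.arctan2(r,c[2]); return np.array([d['cx']+f*a*c[0]/r,d['cy']+f*a*c[1]/r])
    return np.array([d['cx']+f*c[0]/c[2],d['cy']+f*c[1]/c[2]])
E
python3 - <<'E'
from h import *
for n in('scene','top'):
    d=cam(n); cv2.imwrite(f'pics/{n}0.png',d['img']); print(n,d['fovy'],d['cx'],d['cy'],d['eye'],d['orientation'])
E
```

```text
scene 46.35763211858469 328.01511429139254 199.81155637127344 [-742.69592642  614.91277354 1003.62267448] [-2.10064159  0.02264955 -2.05445196]
top 42.38963944978947 313.9895018922624 198.7698162678783 [ 400.99175489  -35.9086439  1976.30839912] [-3.07564605 -0.0081112  -1.56070037]
```

View pics/top0.png

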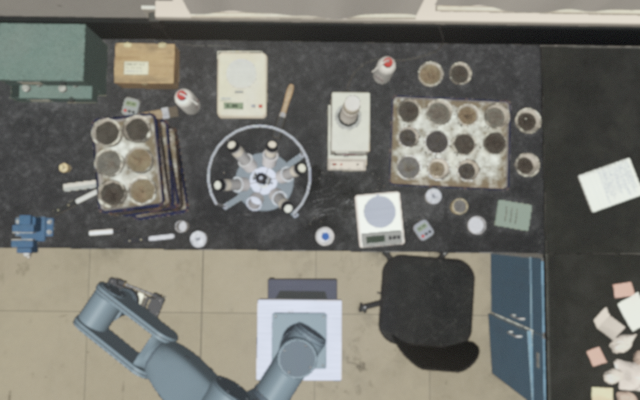

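View pics/scene0.png

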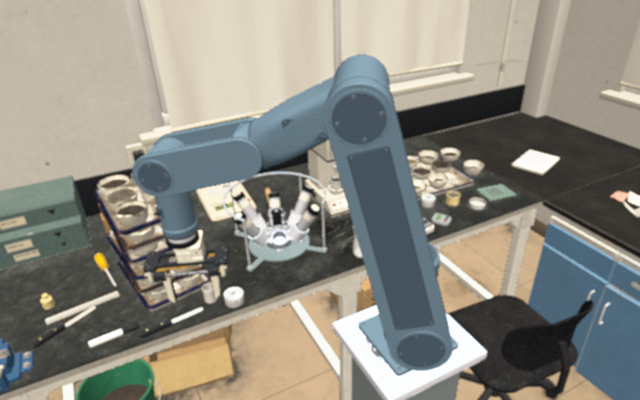

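The top view shows the rack around (262,172), the balance at (380,215), and the bottle at (324,236). I'll enlarge that region.

Run:
```python
from h import *
d=cam('top'); c=d['img'][115:260,195:410]; cv2.imwrite('pics/c1.png',cv2.resize(c,None,fx=3.7,fy=3.7,interpolation=cv2.INTER_CUBIC))
for u,v,z in [(260,168,200),(262,178,140),(380,211,56)]: print(onz(d,u,v,z))
```

```text
[623.22062241 138.87009699 200.        ]
[594.84367284 137.01949288 140.        ]
[ 484.87670524 -296.84349098   56.        ]
```

View pics/c1.png

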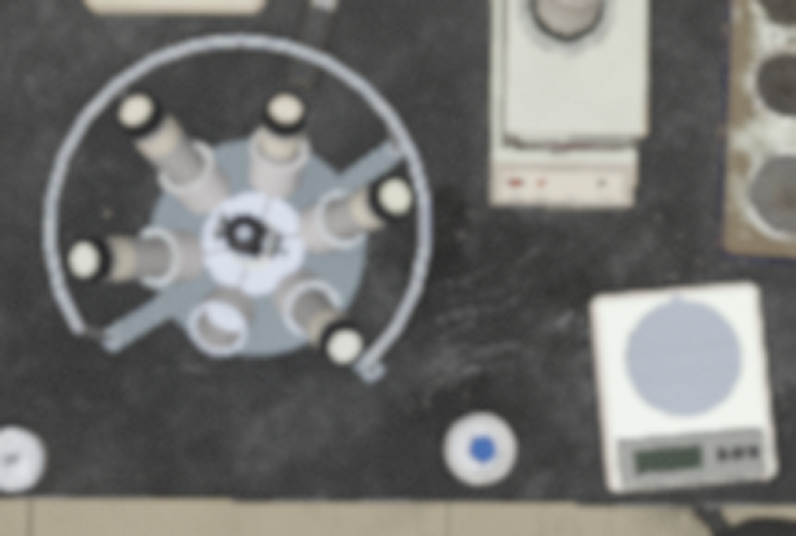

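The crop shows the empty sleeve at (218,325), so the short tube is the opposite one, with its tip at (285,110), pointing away from the robot. The hoop ends are near (85,335) and (372,372), the hub is at (250,238), and the pan is at (684,357).

Run:
```python
from h import *
d=cam('top')
W=lambda a,b,z: onz(d,195+(a+.5)/3.7-.5,115+(b+.5)/3.7-.5,z)[:2]
hub=W(250,237,140)
from scipy.optimize import least_squares
H=np.array([W(a,b,200) for a,b in[(240,41),(49,225),(428,235),(70,315),(108,107),(372,110),(412,305)]])
f=least_squares(lambda p:np.hypot(*(H-p[:2]).T)-176,[600,140]);print('hoop',f.x,f.fun.round(1))
c=f.x
for n,a,b,z in[('short',285,110,143),('L',136,112,182),('L',88,260,182),('L',343,345,182),('L',394,197,182)]:
    v=W(a,b,z)-c; print(n,np.degrees(np.arctan2(v[1],v[0])).round(1),np.hypot(*v).round(0))
v=W(218,325,91)-c;print('empty',np.degrees(np.arctan2(v[1],v[0])))
for a,b in[(82,328),(372,372)]:
    v=W(a,b,200)-c; print('end',np.degrees(np.arctan2(v[1],v[0]))%360,np.hypot(*v))
print('hub',hub,'pan',W(684,357,56),'bottle',W(483,448,230))
k=W(668,460,56)-W(684,357,56)
for yaw in(0,np.pi/2,-np.pi/2):
    print(yaw,robot.inverse_kinematics([c[0],c[1],330],[np.pi,0,yaw]))
print(robot.current_eef_rot())
```

```text
hoop [589.39450469 141.26573954] [ 5.9  1.2  0.9 -1.9 -4.6 -5.6 -0.7]
short -16.3 132.0
L 40.9 154.0
L 99.8 145.0
L -136.3 142.0
L -75.2 149.0
empty 159.53313826734407
end 121.99452920547412 170.02864167571056
end 224.53608872849279 179.91923933892477
hub [592.37647328 136.25412998] pan [ 484.40335225 -294.97765262] bottle [391.79667163 -87.9565243 ]
0 [ 5.13960256e-02  3.15424387e-01  1.12885351e+00 -4.44089210e-16
  1.69731475e+00  1.62219235e+00]
1.5707963267948966 [ 5.13960256e-02  3.15424387e-01  1.12885351e+00 -4.44089210e-16
  1.69731475e+00  5.13960256e-02]
-1.5707963267948966 [ 0.05139603  0.31542439  1.12885351  0.          1.69731475 -3.09019663]
[-3.14046020e+00 -2.56638172e-04  2.78280739e+00]
```

Run:
```python
from h import *
robot.move_linear([193,515,380],speed=250)
robot.move_ptp([591,139,380],[np.pi,0,np.radians(-18)])
d=cam('wrist'); cv2.imwrite('pics/w1.png',d['img']); print(d['fovy'],d['cx'],d['cy'],d['eye'],d['orientation'],robot.current_t(),robot.current_qpos())
np.save('w1.npy',d,allow_pickle=True)
```

```text
65.70646984690485 315.23746902371494 196.69056714975534 [670.2436017  114.12407614 572.77893196] [ 2.83945582e+00  6.84115246e-04 -1.88248658e+00] 3.125 [4.88371797e-02 3.21855064e-01 1.00345061e+00 2.30843473e-04
 1.81638786e+00 1.93196595e+00]
```

View pics/w1.png

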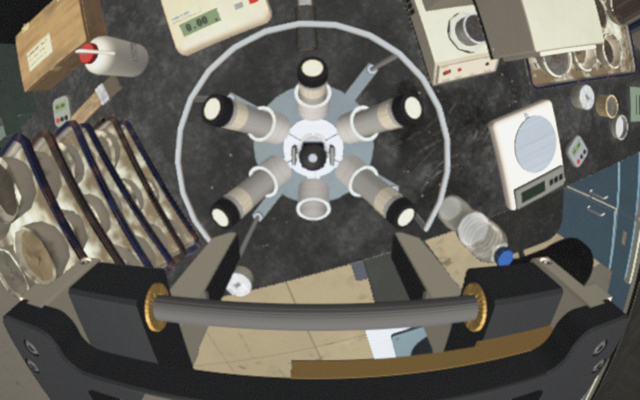

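The wrist view shows the hub at (312,155) with buttons at about (293,153) and (331,153), the short tube cap at (312,70), long caps at (217,109), (407,107), (220,215) and (404,216), the empty sleeve at (313,207), and the pan at (536,143).

```bash
cat > m.py <<'E'
from h import *
from scipy.optimize import least_squares
d=np.load('w1.npy',allow_pickle=True).item(); im=d['img']; g=im.min(2)
def blob(u,v,r=14,t=165):
    m=((g>t)*255).astype(np.uint8); y,x=np.mgrid[:400,:640]; m[(x-u)**2+(y-v)**2>r*r]=0
    n,l,s,c=cv2.connectedComponentsWithStats(m); i=1+np.argmax(s[1:,4]); return c[i],s[i,4]
tops=[]
for (u,v),z,off in[((312,70),143,0),((217,109),182,60),((407,107),182,-60),((220,215),182,120),((404,216),182,-120)]:
    c,a=blob(u,v); p=onz(d,*c,z,True); tops.append((p,off,z)); print(c.round(1),a,p.round(1))
r=lambda z:124.5 if z<150 else 147
def res(q):
    o=[]
    for p,off,z in tops:
        a=np.radians(q[2]+off); o+=[p[0]-q[0]-r(z)*np.cos(a),p[1]-q[1]-r(z)*np.sin(a)]
    return o
f=least_squares(res,[591,139,-18]); print('axis,angle',f.x,np.round(f.fun,1))
c=f.x[:2]
# hoop: bright pixels near predicted circle, report angular extent
for rr in(173,176,179):
    pass
H=[]; on=[]
for a in range(0,360,2):
    best=None
    for rr in np.arange(164,190,1.):
        u,v=proj(d,[c[0]+rr*np.cos(np.radians(a)),c[1]+rr*np.sin(np.radians(a)),200],True)
        if not(0<=u<639 and 0<=v<399): continue
        val=cv2.getRectSubPix(g,(1,1),(u,v))[0,0]
        if best is None or val>best[0]: best=(int(val),rr)
    if best: on.append((a,best))
print([(a,b[0],float(b[1])) for a,b in on if a%10==0 or 105<a<140 or 205<a<240])
H=np.array([[c[0]+b[1]*np.cos(np.radians(a)),c[1]+b[1]*np.sin(np.radians(a))] for a,b in on if (a<110 or a>240) and b[0]>110])
h=least_squares(lambda p:np.hypot(*(H-p[:2]).T)-176,c,loss='soft_l1');print('hoop',h.x)
# pan
gm=im.astype(int)
print('pan',onz(d,536,143,56,True),im[143,536],'btn',onz(d,293,153,129,True),onz(d,331,153,129,True))
E
python3 m.py; python3 -c "
import cv2;i=cv2.imread('pics/w1.png');a=cv2.resize(i[110:260,170:470],None,fx=2.6,fy=2.6,interpolation=2);b=cv2.resize(i[95:215,480:580],None,fx=1.7,fy=1.7,interpolation=2)
import numpy as np;o=np.zeros((600,780,3),np.uint8);o[:390]=a[:390,:780];o[392:596,:170]=b;cv2.imwrite('pics/c2.png',o)"
```

```text
[312.   67.5] 255 [718.9 103.4 143. ]
[211.8 108.3] 236 [709.1 242.2 182. ]
[412.6 107.2] 248 [630.6  -4.2 182. ]
[219.9 217.2] 167 [566.7 287.7 182. ]
[405.5 216.8] 178 [488.   41.1 182. ]
axis,angle [598.9418198  141.62258311 -17.67501399] [ 1.3 -0.4  1.5  1.6  0.3 -2.2 -0.9  2.5 -2.2 -1.5]
[(0, 194, 176.0), (10, 195, 174.0), (20, 197, 175.0), (30, 197, 176.0), (40, 199, 176.0), (50, 200, 176.0), (60, 199, 175.0), (70, 201, 177.0), (80, 200, 176.0), (90, 200, 176.0), (100, 198, 176.0), (106, 200, 177.0), (108, 175, 178.0), (110, 111, 172.0), (112, 111, 164.0), (114, 112, 184.0), (116, 111, 175.0), (118, 87, 189.0), (120, 32, 180.0), (122, 33, 170.0), (124, 52, 164.0), (126, 133, 189.0), (128, 216, 189.0), (130, 225, 189.0), (132, 213, 189.0), (134, 111, 189.0), (136, 62, 165.0), (138, 66, 178.0), (140, 78, 189.0), (150, 135, 185.0), (160, 137, 167.0), (170, 137, 167.0), (180, 135, 164.0), (190, 75, 181.0), (200, 72, 165.0), (206, 32, 169.0), (208, 61, 189.0), (210, 111, 187.0), (212, 112, 175.0), (214, 111, 168.0), (216, 111, 171.0), (218, 91, 189.0), (220, 79, 189.0), (222, 105, 178.0), (224, 198, 177.0), (226, 199, 177.0), (228, 197, 176.0), (230, 198, 176.0), (232, 199, 176.0), (234, 199, 177.0), (236, 201, 177.0), (238, 200, 177.0), (240, 200, 176.0), (250, 199, 177.0), (260, 198, 176.0), (270, 198, 175.0), (280, 198, 176.0), (290, 198, 176.0), (300, 196, 176.0), (310, 197, 176.0), (320, 196, 177.0), (330, 194, 174.0), (340, 195, 174.0), (350, 195, 175.0)]
hoop [598.3048397  141.92329146]
pan [ 488.60877074 -293.80474259   56.        ] [212 204 195] btn [611.6939082  167.16895846 129.        ] [594.76393323 114.7818216  129.        ]
```

View pics/c2.png

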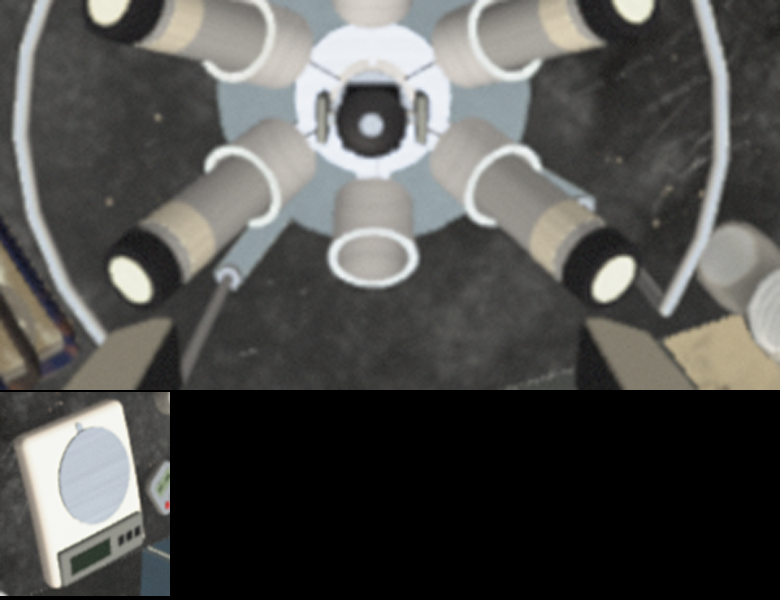

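The view agrees with the hoop fit: axis at (598.5,141.8), right hoop end at about 223.5°. The left end is hidden behind a finger, so I'll turn the wrist half a turn for the other end.

Run:
```python
from h import *
q=list(robot.current_qpos()); q[5]-=np.pi; robot.move_j(q)
d=cam('wrist'); cv2.imwrite('pics/w2.png',d['img']); np.save('w2.npy',d,allow_pickle=True); print(robot.current_t())
g=d['img'].min(2); c=(598.5,141.8)
d1=np.load('w1.npy',allow_pickle=True).item()
for u,v in((312.7,157.7),): print('hubtop',onz(d1,u,v,140,True))
print('btn',onz(d1,293.8,155,129,True),onz(d1,331.9,155,129,True))
for lo,hi in((106,140),(205,240)):
  o=[]
  for a in range(lo,hi):
    o.append((a,max((int(cv2.getRectSubPix(g,(1,1),tuple(proj(d,[c[0]+r*np.cos(np.radians(a)),c[1]+r*np.sin(np.radians(a)),200],True)))[0,0]),r) for r in range(168,185))))
  print([(a,b[0],b[1]) for a,b in o])
```

```text
5.825
hubtop [598.0770419  141.46068218 140.        ]
btn [608.53587734 167.00910065 129.        ] [591.55460947 114.40947364 129.        ]
[(106, 214, 177), (107, 215, 177), (108, 215, 177), (109, 213, 177), (110, 214, 177), (111, 213, 177), (112, 213, 177), (113, 212, 177), (114, 213, 176), (115, 213, 176), (116, 213, 176), (117, 212, 176), (118, 214, 177), (119, 213, 176), (120, 213, 176), (121, 214, 177), (122, 212, 177), (123, 213, 177), (124, 212, 177), (125, 131, 176), (126, 96, 169), (127, 71, 168), (128, 65, 182), (129, 60, 180), (130, 57, 180), (131, 57, 169), (132, 59, 181), (133, 60, 181), (134, 58, 182), (135, 59, 184), (136, 62, 184), (137, 67, 184), (138, 69, 184), (139, 67, 183)]
[(205, 69, 168), (206, 64, 168), (207, 63, 181), (208, 58, 168), (209, 57, 168), (210, 58, 170), (211, 56, 184), (212, 54, 184), (213, 56, 184), (214, 63, 168), (215, 62, 168), (216, 60, 169), (217, 54, 170), (218, 76, 173), (219, 78, 173), (220, 79, 168), (221, 122, 168), (222, 124, 173), (223, 200, 176), (224, 215, 177), (225, 213, 177), (226, 213, 177), (227, 212, 176), (228, 213, 176), (229, 214, 176), (230, 214, 176), (231, 217, 177), (232, 214, 176), (233, 214, 177), (234, 214, 176), (235, 215, 178), (236, 214, 177), (237, 215, 177), (238, 215, 177), (239, 215, 177)]
```

View pics/w2.png

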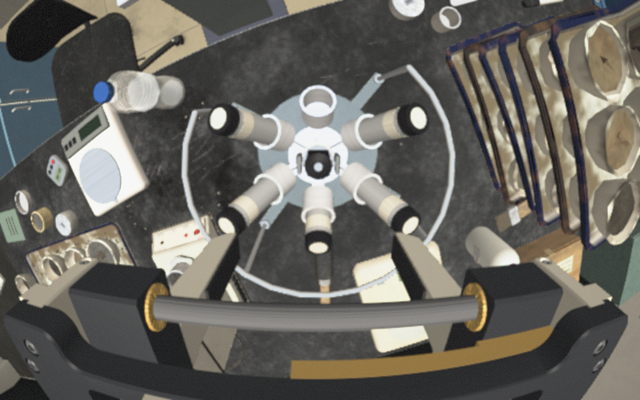

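The ends are at about 125° and 223°, so the gap is at 174°. The short tube is at -17.8°, so the turn is about -168°; I'll aim for -165°, which snaps to the right place for either lock grid.

Run:
```python
from h import *
o=[np.pi,0,np.radians(162.1)]; c=[598.4,141.8]
robot.move_gripper(0.75); print(robot.current_gripper_width())
robot.move_linear(c+[230],o,speed=200)
print(robot.move_linear(c+[97],speed=90,f_stop=8), robot.current_tcp_pos(), robot.current_contact_force())
robot.move_gripper(0.0)
print(robot.current_gripper_width(),robot.current_finger_force(),robot.current_contact_force(),robot.current_ft_torque(),robot.current_t())
```

```text
0.7517513755575841
False [598.88491063 141.84212221  97.67453836] [ 0.79538519 -0.00351649 -0.55053654]
0.4854438100006779 30.020378530025482 [-2.23981267 -1.79048662  5.24216761] [-0.26154261  0.25575209  0.03249036] 9.4833
```

Run:
```python
from h import *
q0=np.array(robot.current_qpos()); c=(598.4,141.8)
q=q0.copy(); q[5]+=np.radians(20); robot.move_j(list(q)); print(robot.current_contact_force(),robot.current_ft_torque(),robot.current_tcp_pos())
q=q0.copy(); q[5]+=np.radians(165); robot.move_j(list(q))
print(robot.current_contact_force(),robot.current_ft_torque(),robot.current_tcp_pos(),robot.current_qpos()[5],robot.current_gripper_width())
robot.move_gripper(0.75); robot.sleep(.4); print(robot.current_ft_torque(),robot.current_contact_force())
robot.move_linear([c[0],c[1],330],speed=200)
d=cam('wrist'); cv2.imwrite('pics/w3.png',d['img']); np.save('w3.npy',d,allow_pickle=True); print(robot.current_t(), robot.current_eef_rot())
```

```text
[-3.17713925  0.29010694  3.11124267] [-0.02767433  0.52447985  0.68870481] [598.08491181 141.68372049  97.67422873]
[-4.80970741 -0.04486438  4.9631439 ] [0.03356422 0.98728349 0.01394084] [598.14832663 141.65652002  97.69217093] 1.6718826142645398 0.48789543695603055
[-0.03299752  0.14817791  0.01778425] [ 0.03263049  0.52982603 -0.11445973]
14.4583 [ 3.14097639e+00  1.79223767e-03 -5.06138097e-02]
```

View pics/w3.png

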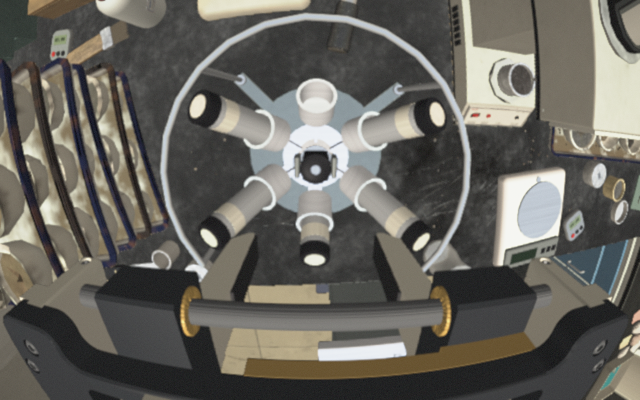

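The short tube now faces the robot with its cap at (315,258). The long caps are at (200,106), (437,112), (208,239) and (419,240), and the pan is at (539,206). Next I'll compute the angles.

```bash
sed -e 's/w1.npy/w3.npy/' -e '/^# hoop/,$d' -e 's/\[((312,70).*$/[((315,258),143,0),((200,106),182,-120),((437,112),182,120),((208,239),182,-60),((419,240),182,60)]:/' -e 's/-18\]/180]/' m.py > m3.py
cat >> m3.py <<'E'
m=cv2.inRange(im,(190,180,165),(235,225,212)); y,x=np.mgrid[:400,:640]; m[(x-539)**2+(y-206)**2>45**2]=0
# pan = bluish grey: b-r noticeably > 0
b=(im[...,0].astype(int)-im[...,2]>10)&((x-539)**2+(y-206)**2<40**2)
b=cv2.morphologyEx(b.astype(np.uint8),cv2.MORPH_OPEN,np.ones((5,5)))
ct=max(cv2.findContours(b,0,1)[0],key=cv2.contourArea)[:,0]
P=np.array([onz(d,u,v,56,True)[:2] for u,v in ct]); f2=cv2.minEnclosingCircle(P.astype(np.float32)); print('pan',f2,P.mean(0))
w=(im.min(2)>215)&(abs(x-532)<45)&(abs(y-215)<55)
ct=max(cv2.findContours(w.astype(np.uint8),0,1)[0],key=cv2.contourArea)[:,0]
P=np.array([onz(d,u,v,50,True)[:2] for u,v in ct]); print('box',cv2.minAreaRect(P.astype(np.float32)))
a=np.radians(f.x[2]); c0=np.array([598.4,141.8])
ax=np.array([np.cos(a)*.5,np.sin(a)*.5,np.sqrt(.75)])
top=np.r_[c0+124.5*np.array([np.cos(a),np.sin(a)]),143]; print('top',top,'ax',ax)
for s in(1,-1):
    z=-ax; yv=s*np.array([-np.sin(a),np.cos(a),0]); M=np.c_[np.cross(yv,z),yv,z]; o=R.from_matrix(M).as_euler('xyz')
    for dist in(-100,38): print(s,o,robot.inverse_kinematics(list(top-ax*dist),list(o)))
E
python3 m3.py
```

```text
[314.3 259.5] 164 [472.3 149.4 143. ]
[197.3 105.8] 244 [690. 271. 182.]
[436.7 113.8] 236 [ 6.675e+02 -3.000e-01  1.820e+02]
[208.6 237.6] 158 [528.5 279.6 182. ]
[421.  241.5] 135 [509.6  12.3 182. ]
axis,angle [598.3907454  140.57554274 175.79346631] [-1.9 -0.3  8.9  8.9  5.1 -8.6 -6.   6.7 -6.2 -6.7]
pan ((486.8138732910156, -293.91766357421875), 58.18387222290039) [ 487.36560716 -292.06863373]
box ((469.0467224121094, -284.6851806640625), (176.08917236328125, 159.4335479736328), 5.9353718757629395)
top [474.23538818 150.93231465 143.        ] ax [-0.49865306  0.03667596  0.8660254 ]
1 [ 3.14159265 -0.52359878 -0.07341786] [ 0.23692099 -0.25445591  2.08681581 -0.21083673  0.81774597  1.98703147]
1 [ 3.14159265 -0.52359878 -0.07341786] [ 0.17186269  0.03171147  2.18599532 -0.29560135  0.42989975  2.05432898]
-1 [3.14159265 0.52359878 3.06817479] [ 0.23692099 -0.25445591  2.08681581 -0.21083673  0.81774597 -1.15456118]
-1 [3.14159265 0.52359878 3.06817479] [ 0.17186269  0.03171147  2.18599532 -0.29560135  0.42989975 -1.08726367]
```

Run:
```python
from h import *
from scipy.optimize import least_squares
c=np.array([598.4,141.8])
for n,a0 in(('w1',162.3),('w2',162.3),('w3',-4)):
    d=np.load(n+'.npy',allow_pickle=True).item(); g=d['img'].min(2)
    # hoop radius check
    H=[]
    for a in np.arange(-80,80,4):
        v=max((int(cv2.getRectSubPix(g,(1,1),tuple(proj(d,[c[0]+r*np.cos(np.radians(a)),c[1]+r*np.sin(np.radians(a)),200],True)))[0,0]),r) for r in range(160,192))
        if v[0]>180: H.append([c[0]+v[1]*np.cos(np.radians(a)),c[1]+v[1]*np.sin(np.radians(a))])
    H=np.array(H); h=least_squares(lambda p:np.hypot(*(H-p[:2]).T)-p[2],[*c,176],loss='soft_l1').x
    A=np.radians(a0); m0=np.r_[c+94.5*np.array([np.cos(A),np.sin(A)]),91]
    u0=proj(d,m0,True); k=22; x0,y0=(u0-k).astype(int)
    w=g[y0:y0+2*k,x0:x0+2*k]
    out=[]
    for t in(185,195,205):
        cs,_=cv2.findContours(((w>t)*255).astype(np.uint8),cv2.RETR_CCOMP,cv2.CHAIN_APPROX_NONE)
        for q in sorted(cs,key=len)[-2:]:
            if len(q)<20: continue
            e=cv2.fitEllipse(q); p=onz(d,e[0][0]+x0,e[0][1]+y0,91,True)[:2]-c
            out.append((round(float(np.degrees(np.arctan2(p[1],p[0]))),1),round(float(np.hypot(*p))),np.round(e[1],0).tolist()))
    print(n,h.round(1),out)
```

```text
w1 [598.1 141.9 176.5] [(162.4, 94, [18.0, 28.0]), (162.4, 93, [22.0, 33.0]), (162.5, 94, [18.0, 29.0]), (162.3, 93, [21.0, 33.0]), (162.3, 94, [19.0, 29.0]), (162.2, 93, [21.0, 33.0])]
w2 [595.1 141.2 178.4] [(162.3, 99, [19.0, 33.0]), (162.3, 93, [31.0, 37.0]), (162.2, 98, [20.0, 33.0]), (162.3, 93, [30.0, 36.0]), (162.3, 98, [20.0, 33.0]), (162.3, 94, [30.0, 36.0])]
w3 [598.5 141.5 176.7] [(6.0, 98, [10.0, 18.0]), (-3.4, 91, [37.0, 40.0]), (4.5, 99, [13.0, 21.0]), (-3.5, 92, [36.0, 40.0]), (-3.5, 98, [22.0, 38.0]), (-3.7, 93, [33.0, 40.0])]
```

```bash
cat > ang.py <<'E'
from h import *
c=np.array([598.4,141.8])
def ang(d,a0=-4):
    g=d['img'].min(2); A=np.radians(a0); u0=proj(d,np.r_[c+94.5*np.array([np.cos(A),np.sin(A)]),91],True); k=24; x0,y0=(u0-k).astype(int)
    w=g[y0:y0+2*k,x0:x0+2*k]; o=[]
    for t in(195,205,212):
        cs,_=cv2.findContours(((w>t)*255).astype(np.uint8),cv2.RETR_CCOMP,cv2.CHAIN_APPROX_NONE)
        for q in sorted(cs,key=len)[-2:]:
            e=cv2.fitEllipse(q); p=onz(d,e[0][0]+x0,e[0][1]+y0,91,True)[:2]-c; o.append((round(float(np.degrees(np.arctan2(p[1],p[0]))),1),np.round(e[1]).tolist()))
    return o
E
python3 - <<'E'
from ang import *
robot.sleep(0.6); d=cam('wrist'); np.save('w4.npy',d,allow_pickle=True); print(ang(d),robot.current_t())
i=d['img']; cv2.imwrite('pics/c4.png',cv2.resize(i[60:290,160:470],None,fx=2.5,fy=2.5,interpolation=2))
E
```

```text
[(4.7, [13.0, 21.0]), (-3.5, [37.0, 39.0]), (-3.7, [33.0, 40.0]), (-3.2, [21.0, 38.0]), (-3.5, [23.0, 38.0]), (-3.7, [33.0, 39.0])] 15.1083
```

View pics/c4.png

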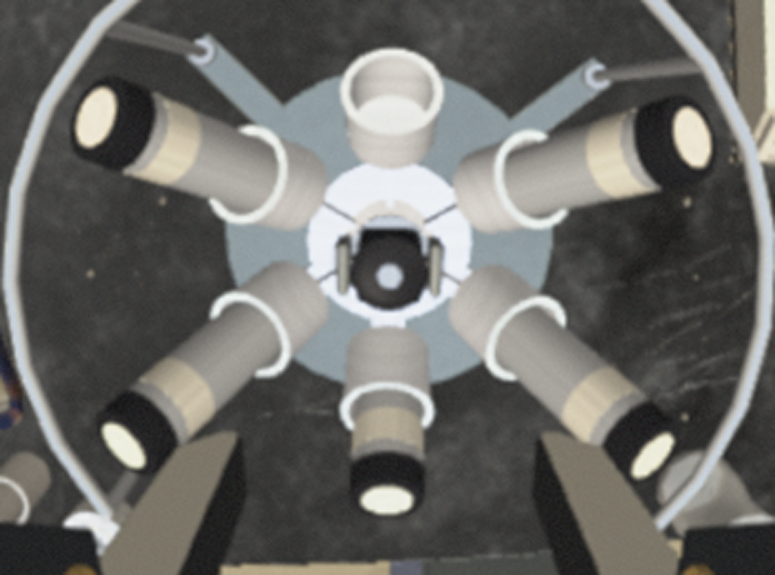

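The short tube is centred at about (390,470) and static at 176.4°. The rear post feet are at (207,50) and (597,73), which gives another check of the stand's direction.

Run:
```python
from ang import *
d=np.load('w4.npy',allow_pickle=True).item()
for z in(8,12):
  for x,y in((207,50),(597,73)):
    p=onz(d,160+(x+.5)/2.5-.5,60+(y+.5)/2.5-.5,z,True)[:2]-c; print(z,np.degrees(np.arctan2(p[1],p[0])).round(1),np.hypot(*p).round(1))
d=np.load('w2.npy',allow_pickle=True).item(); g=d['img'].min(2)
# front posts/hoop ends by w2 fine scan at r 174..178
for lo,hi in((121,128),(219,227)):
  print([(a,int(max(cv2.getRectSubPix(g,(1,1),tuple(proj(d,[c[0]+r*np.cos(np.radians(a)),c[1]+r*np.sin(np.radians(a)),200],True)))[0,0] for r in range(174,180)))) for a in np.arange(lo,hi,.5).tolist()])
for u,v in((408,68),(196,112),(379,77)): 
  for z in(200,8):
    p=onz(d,u,v,z,True)[:2]-c; print(u,v,z,np.degrees(np.arctan2(p[1],p[0]))%360,np.hypot(*p))
```

```text
8 40.8 175.0
8 -54.0 178.5
12 40.6 174.1
12 -53.8 177.5
[(121.0, 214), (121.5, 213), (122.0, 212), (122.5, 212), (123.0, 213), (123.5, 212), (124.0, 212), (124.5, 187), (125.0, 128), (125.5, 86), (126.0, 67), (126.5, 58), (127.0, 60), (127.5, 62)]
[(219.0, 70), (219.5, 48), (220.0, 49), (220.5, 47), (221.0, 54), (221.5, 85), (222.0, 117), (222.5, 153), (223.0, 200), (223.5, 214), (224.0, 215), (224.5, 215), (225.0, 212), (225.5, 214), (226.0, 214), (226.5, 215)]
408 68 200 123.71619985303867 174.9661515175329
408 68 8 116.23092596564848 232.21321398963502
196 112 200 223.1818389406331 174.4874857662071
196 112 8 232.4749129614724 243.39132500536468
379 77 200 131.73462233413017 143.13540089027572
379 77 8 123.71424303747833 179.89763269466155
```

The buttons look closer together than at the start (about 47 mm against 55 mm), and the rack sits between index places. The pins haven't dropped in, so I'll regrip, turn 6° to the -160° place and release there.

```bash
cat >> ang.py <<'E'
def btn(d,a):
    "bright/beige pixel profile along the squeeze line at z 127: positions (mm) where brightness changes"
    A=np.radians(a+90); g=d['img'].min(2); r=np.arange(-40,41,1.)
    return [int(cv2.getRectSubPix(g,(1,1),tuple(proj(d,[c[0]+s*np.cos(A),c[1]+s*np.sin(A),129],True)))[0,0]) for s in r]
E
python3 - <<'E'
from ang import *
robot.move_linear([598.4,141.8,230],[np.pi,0,np.radians(-3.6)],speed=200)
print(robot.move_linear([598.4,141.8,97],speed=110,f_stop=8))
robot.move_gripper(0.0); print(robot.current_gripper_width(),robot.current_eef_rot())
q=np.array(robot.current_qpos()); q[5]-=np.radians(5.9); robot.move_j(list(q)); print(robot.current_ft_torque(),robot.current_eef_rot())
robot.sleep(.2)
robot.move_gripper(0.75); robot.sleep(.4)
robot.move_linear([598.4,141.8,330],speed=220)
d=cam('wrist'); np.save('w5.npy',d,allow_pickle=True); print(ang(d,2),robot.current_t())
for n,a in(('w1',162.3),('w4',-3.6),('w5',2.3)): print(n,btn(np.load(n+'.npy',allow_pickle=True).item(),a))
i=d['img']; cv2.imwrite('pics/c5.png',cv2.resize(i[60:290,160:470],None,fx=2.5,fy=2.5,interpolation=2))
E
```

```text
False
0.4825437048596897 [ 3.14142273e+00 -9.31581484e-04 -6.28057879e-02]
[-0.11356639  0.21631264 -0.02343788] [ 3.14115139e+00 -9.97483616e-04  3.87249245e-02]
[(10.1, [13.0, 22.0]), (2.5, [37.0, 40.0]), (2.4, [23.0, 37.0]), (2.2, [34.0, 40.0]), (2.5, [23.0, 37.0]), (2.2, [33.0, 39.0])] 20.375
w1 [225, 233, 237, 238, 237, 237, 236, 230, 208, 180, 159, 154, 151, 141, 134, 142, 176, 191, 188, 166, 115, 74, 44, 46, 49, 52, 54, 56, 57, 57, 58, 64, 75, 105, 137, 168, 186, 197, 203, 203, 202, 202, 201, 196, 184, 163, 123, 86, 55, 55, 53, 50, 47, 48, 49, 45, 44, 46, 57, 84, 118, 158, 180, 182, 162, 147, 142, 146, 152, 150, 149, 159, 186, 214, 229, 233, 235, 236, 235, 234, 233]
w4 [231, 234, 235, 236, 236, 236, 235, 233, 230, 220, 204, 182, 157, 142, 142, 151, 161, 163, 129, 92, 61, 42, 43, 43, 43, 44, 47, 46, 47, 50, 51, 51, 65, 91, 130, 162, 185, 199, 205, 204, 203, 203, 204, 204, 191, 163, 127, 91, 71, 65, 64, 63, 63, 63, 61, 58, 55, 53, 49, 50, 61, 89, 117, 141, 157, 157, 141, 133, 139, 160, 180, 200, 217, 230, 236, 237, 236, 236, 237, 236, 234]
w5 [231, 234, 235, 236, 237, 236, 234, 225, 204, 156, 140, 143, 155, 152, 142, 143, 157, 186, 181, 153, 112, 67, 46, 43, 44, 46, 46, 47, 47, 48, 49, 50, 61, 85, 121, 158, 185, 200, 205, 203, 202, 201, 200, 198, 190, 168, 136, 101, 76, 69, 67, 68, 67, 65, 64, 62, 59, 53, 49, 67, 107, 163, 186, 184, 166, 137, 134, 145, 155, 157, 152, 167, 197, 227, 234, 236, 237, 237, 237, 236, 234]
```

View pics/c5.png

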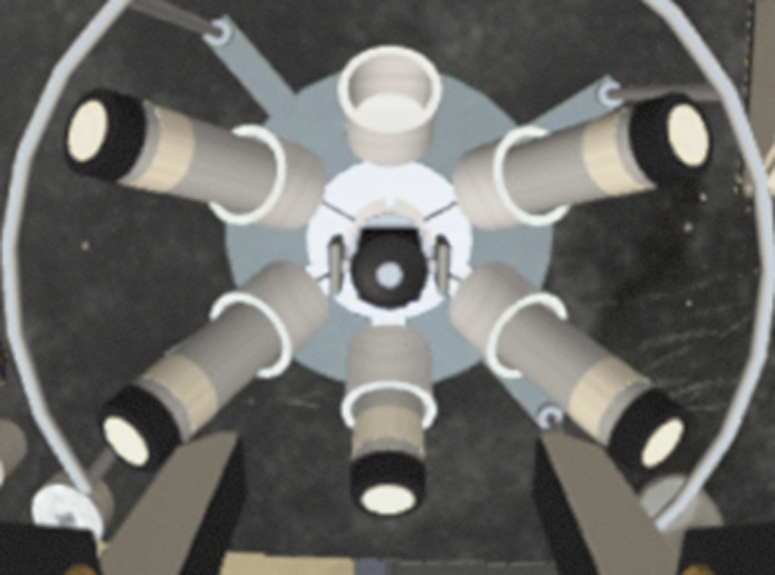

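The buttons are fully out again, with the same profile as at the start. The rack is locked with the short tube at 182.3°, the nearest index place to the gap middle, and its cap is at (388,498) in the crop. Now I'll grasp and draw it.

```bash
cat > g.py <<'E'
from h import *
a=np.radians(182.3); L=np.radians(31); c0=np.array([598.4,141.8])
e=np.array([np.cos(a),np.sin(a)])
ax=np.r_[np.sin(L)*e,np.cos(L)]; top=np.r_[c0+126.5*e,142.5]
z=-ax; yv=np.array([-np.sin(a),np.cos(a),0]); o=list(R.from_matrix(np.c_[np.cross(yv,z),yv,z]).as_euler('xyz'))
P=lambda s: list(top+ax*s)
E
python3 - <<'E'
from g import *
p=P(95); print(o,p); hi=[p[0]-20,p[1],320]
print(robot.inverse_kinematics(hi,o),robot.inverse_kinematics(P(-38),o),robot.inverse_kinematics(P(110),o))
d=np.load('w5.npy',allow_pickle=True).item(); g=d['img'].min(2).copy(); Y,X=np.mgrid[:400,:640]
m=(g>165)&((X-315)**2+(Y-259)**2<144); print('cap',onz(d,X[m].mean(),Y[m].mean(),142.5,True),top)
robot.move_ptp(hi,o); robot.move_linear(p,speed=200)
print(robot.move_linear(P(-38),speed=100,f_stop=10),robot.current_tcp_pos(),P(-38),robot.current_contact_force())
robot.move_gripper(0.0); print(robot.current_gripper_width(),robot.current_contact_force(),robot.current_t())
E
```

```text
[np.float64(3.141592653589793), np.float64(-0.541052068118242), np.float64(0.040142572795869524)] [np.float64(423.1127090345598), np.float64(134.7597351336086), np.float64(223.93089356670066)]
[ 0.07711645 -0.41874154  1.97127666 -0.02197028  1.04841163  1.61345631] [ 0.06341617 -0.00570006  2.23637638 -0.03313653  0.37016899  1.6216402 ] [ 0.07145066 -0.34742062  2.1336859  -0.02216413  0.8146143   1.61284414]
cap [472.09405261 137.31029111 142.5       ] [472.00190902 136.72332824 142.5       ]
False [491.72612302 137.57929878 110.49112855] [np.float64(491.55758901140763), np.float64(137.50876548904026), np.float64(109.92764257331973)] [-0.08168856  0.08741995  0.94250216]
0.4480060780172745 [-1.53810334 -0.7795702   1.56276171] 23.95
```

Run:
```python
from g import *
print(robot.move_linear(P(30),speed=80,f_stop=30),robot.current_contact_force(),robot.current_gripper_width())
p=P(60); robot.move_linear(p,speed=120)
robot.move_linear([p[0]-30,p[1],330],speed=220)
print(robot.current_contact_force(),robot.current_gripper_width(),robot.current_t())
dn=[np.pi,0,0.04]
robot.move_ptp([430,60,370],dn)
robot.move_ptp([487,-294,300],dn)
print(robot.current_tcp_pos(),robot.current_contact_force(),robot.current_t())
d=cam('wrist'); np.save('w6.npy',d,allow_pickle=True); s=cam('scene'); t=cam('top')
w=d['img'][100:400,100:540]; w=cv2.resize(w,(660,450)); 
r=cv2.resize(t['img'][160:260,300:440],(420,300)) 
cv2.imwrite('pics/w6.png',d['img']); cv2.imwrite('pics/t6.png',t['img']); cv2.imwrite('pics/s6.png',s['img'])
u=proj(s,[487,-294,300]); print(u)
o=np.zeros((600,800,3),np.uint8); o[:300,:480]=cv2.resize(d['img'],(480,300)); o[300:600,:420]=r
x,y=u.astype(int); cc=s['img'][max(0,y-60):y+60,max(0,x-60):x+60]; o[300:600,430:730]=cv2.resize(cc,(300,300)) if cc.size else 0
cv2.imwrite('pics/m6.png',o)
```

```text
False [ 0.32510045  0.54594783 -2.42126812] 0.44916235722435643
[-0.51243222 -0.13754806 -3.58018181] 0.450409526837649 26.1333
[ 487.40283502 -292.53708758  300.86263755] [-0.96283414  0.88454194 -1.65321929] 28.175
[398.12810203 154.31746835]
```

View pics/m6.png

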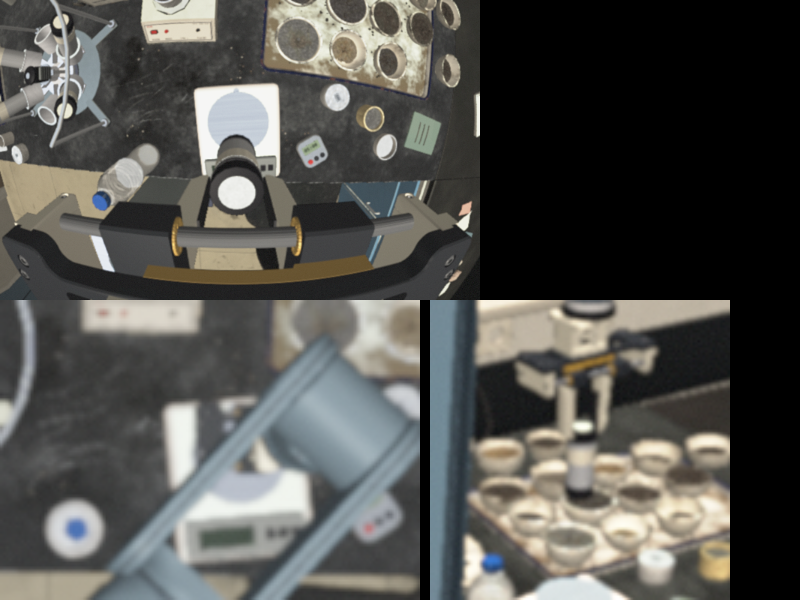

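The tube hangs straight in the grip, the pan is clear at about (316,160) in the full picture, and the rest of the bench is undisturbed. I'll refine the pan centre and check the tube's tilt.

Run:
```python
from h import *
from scipy.optimize import least_squares
d=np.load('w6.npy',allow_pickle=True).item(); im=d['img']; Y,X=np.mgrid[:400,:640]
print('tcp proj',proj(d,[487.4,-292.5,338],True), im[160,300],im[130,270])
b=((im[...,0].astype(int)-im[...,2]>8)&(abs(X-316)<48)&(Y>105)&(Y<200)).astype(np.uint8)
b=cv2.morphologyEx(b,cv2.MORPH_OPEN,np.ones((5,5)))
ct=max(cv2.findContours(b,0,1)[0],key=cv2.contourArea)[:,0]; print('bbox',cv2.boundingRect(ct))
P=np.array([onz(d,u,v,56,True)[:2] for u,v in ct if v<175])
f=least_squares(lambda p:np.hypot(*(P-p[:2]).T)-p[2],[487,-294,60],loss='soft_l1',f_scale=1); print('pan',f.x,np.median(abs(f.fun)))
g=im.min(2); m=(g>165)&((X-316)**2+(Y-256)**2<30**2); u,v=X[m].mean(),Y[m].mean(); print('cap',u,v,onz(d,u,v,338,True))
k=(im.max(2)<70)&(abs(X-315)<32)&(Y>168)&(Y<215); ys,xs=np.nonzero(k)
col=[(x,ys[xs==x].min()) for x in range(295,338,3) if (xs==x).any()]; Q=np.array([onz(d,u,v,233,True)[:2] for u,v in col]); print('foot edge',col,Q.round(0).tolist())
```

```text
tcp proj [315.16517382 255.63569489] [213 203 194] [245 246 246]
bbox (277, 119, 81, 75)
pan [ 485.96649786 -295.0291759    57.6591807 ] 0.35457015402310077
cap 315.13662790697674 256.45348837209303 [ 486.8699241  -292.50613994  338.        ]
foot edge [(298, np.int64(187)), (301, np.int64(185)), (304, np.int64(183)), (307, np.int64(182)), (310, np.int64(181)), (313, np.int64(180)), (316, np.int64(180)), (319, np.int64(181)), (322, np.int64(181)), (325, np.int64(183)), (328, np.int64(185)), (331, np.int64(186)), (334, np.int64(191))] [[498.0, -277.0], [500.0, -280.0], [502.0, -282.0], [503.0, -285.0], [504.0, -287.0], [505.0, -290.0], [505.0, -292.0], [504.0, -295.0], [504.0, -298.0], [503.0, -300.0], [501.0, -303.0], [500.0, -306.0], [496.0, -309.0]]
```

Run:
```python
from h import *
x,y=486.5,-294.5; o=[np.pi,-0.02,0.04]
robot.move_linear([x,y,200],o,speed=120); robot.move_linear([x,y,136],speed=60); robot.sleep(.3)
print(robot.current_tcp_pos(),robot.current_contact_force())
print(robot.move_linear([x,y,108],speed=10,f_stop=1.5),robot.current_tcp_pos(),robot.current_contact_force(),robot.current_ft_torque(),robot.current_t())
```

```text
[ 486.59563088 -294.58918715  136.23840795] [ 0.06603741 -0.19230478 -1.9871491 ]
True [ 486.65836289 -294.44072423  123.53294858] [0.41064932 0.06710636 4.35212354] [-0.05548319  0.0681424  -0.04990094] 32.2333
```

Run:
```python
from h import *
robot.move_gripper(0.8); robot.sleep(.3); print(robot.current_contact_force())
p=robot.current_tcp_pos(); robot.move_linear([p[0],p[1],300],speed=120)
robot.sleep(.3); d=cam('wrist'); im=d['img']; np.save('w7.npy',d,allow_pickle=True); cv2.imwrite('pics/w7.png',im)
g=im.min(2); u0,v0=proj(d,[486.3,-294.5,161],True); Y,X=np.mgrid[:400,:640]
u0f,v0f=u0,v0
import collections
ring=[]
for rr in range(0,40,3):
    ring.append((rr,[int(cv2.getRectSubPix(g,(1,1),tuple(proj(d,[486.3+rr*np.cos(t),-294.5+rr*np.sin(t),161],True)))[0,0]) for t in np.arange(0,6.28,np.pi/2)]))
print(u0,v0,ring)
m=(g>165)&((X-u0)**2+(Y-v0)**2<17**2); n,l,s,c=cv2.connectedComponentsWithStats(m.astype(np.uint8)); i=1+np.argmax(s[1:,4]); print(s[i],c[i],onz(d,*c[i],161,True))
print(robot.current_t(),robot.current_tcp_pos(),robot.current_gripper_width())
```

```text
[0.9655585  0.21380381 0.590821  ]
316.3375408629 181.33080961024325 [(0, [237, 237, 237, 237]), (3, [234, 236, 236, 236]), (6, [235, 236, 235, 233]), (9, [233, 233, 236, 234]), (12, [228, 231, 234, 229]), (15, [65, 149, 176, 87]), (18, [62, 71, 63, 57]), (21, [32, 124, 128, 160]), (24, [98, 195, 198, 199]), (27, [103, 195, 236, 197]), (30, [94, 195, 245, 197]), (33, [76, 196, 246, 198]), (36, [194, 197, 151, 196]), (39, [196, 199, 130, 201])]
[304 170  25  25 507] [315.94280079 181.81065089] [ 485.73667408 -294.0866125   161.        ]
35.2417 [ 485.67614525 -293.7456647   299.80758533] 0.7997792339050509
```

```bash
python3 -c "
from bench import robot
print(robot.hand_in())"
```

```text
the job is handed in; nothing more can be done
None
```

The job is handed in at about 35 s: the short tube stands upright within about 1 mm of the pan's centre, and the rack is locked at the index place nearest the loading gap, about 9° off its middle by my measurement, after a first release between places that needed a regrip.

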